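# Snap the inspection lamp into its rack clips

### The job

Put the inspection lamp away: lay its barrel across the two spring clips of the sloping rack and press it in, square to the slope, until it snaps past the lips of both clips and sits fully home on the rubber pads. Stop pushing once it has snapped in - do not go on squeezing the pads hard - then let go and leave the other things on the bench where they are.

Things in the scene. Friction and masses are not known exactly. Their poses are not given: they have to be found in the camera images.
- lamp_center (a point): Middle of the inspection lamp, on its axis (20 mm above the bench as it lies). Its y axis runs along the barrel, z is up, x across. The middle of the barrel, 32 mm wide across x, is free to grasp. The lamp may go into the clips either way round.
- lamp: Inspection lamp: bare aluminium barrel, 32 mm in diameter and 144 mm long, with a square black rubber bumper (40 x 40 mm, 25 mm long) on each end; 194 mm long in all, 0.2 to 0.4 kg, loose, lying flat on its bumpers. Origin: centre of its underside, 20 mm under lamp_center, same axes.
- rack: Fixed grey sheet-metal stand, 230 mm wide (its y), 140 mm deep, 110 mm high, its board sloping 35 degrees from level and rising away from the robot (its x). Two steel spring clips 20 mm wide stand on the board, their middles 96 mm apart, with 74 mm free between them for fingers. Origin: centre of its underside.
- clip_home (a point): Where the middle of the lamp comes to lie when home (within 2 mm), 90 mm above the bench. y: along the home lamp's axis (level, across the rack); x: up the slope; z: square out of the board, 35 degrees from vertical, leaning towards the robot. Press along -z. The board is 40 mm below, along -z. Clips at y = -48 and +48 mm; the bumpers go outside them, with 14 mm of play either way.
- jaw_hi_a (a joint): How far one of the four sprung clip jaws is pushed open (m, 0 at rest, at most 0.012). The jaws of a clip face each other, with round lips at z = +13 mm over clip_home, 22 mm apart at rest, flared above to z = +30 mm. A lamp laid on the lips has its axis at z = +26 mm. Pressing in, the resistance of both clips together peaks at 8 to 18 N near z = +20 mm, fades to nothing near z = +12 mm, and below about z = +6 mm the clips pull the lamp home with up to 10 N.
- pads: The two rubber pads, 18 x 18 mm, that the home barrel rests on, at y = -48 and +48 mm; frame as clip_home, pad tops at z = -16 mm. They give 1 mm for every 6 N and must not be pressed with more than 35 N.
- spray_can: Upright spray can with a white cap, 56 mm in diameter, 150 mm high, loose, to be left alone. Origin: centre of its underside. It and the lamp may swap places on the bench.
- solder_reel: Upright steel reel, 64 mm in diameter, 50 mm high, loose, to be left alone. Origin: centre of its underside.
- multimeter: Grey hand-held meter lying on its back, 150 x 75 x 40 mm, loose, to be left alone. Origin: centre of its underside, long side along its x.
- screwdriver: Screwdriver lying on the bench, 190 mm long along its x, loose, to be left alone.
- parts_tray: Small open grey tray, 110 x 80 x 35 mm, loose, to be left alone. Origin: centre of its underside.
- mug: White mug, 80 mm in diameter, 90 mm high, handle on its y side, loose, to be left alone. Origin: centre of its underside.
Things that resemble listed ones, but are neither listed nor needed, are in the scene too. What is shaped like the lamp but green or pink is not meant.

How it is judged (in metres and radians):
At the end, for the whole second after the job is handed in: The lamp is snapped into both clips: its middle lies within 4 mm above and 6 mm below clip_home square to the slope, within 6 mm of it up and down the slope and within 20 mm along the rack, its barrel is parallel to the rack within 0.06 rad; it is released and at rest (z of lamp_center in the frame of clip_home between -0.006 and 0.004 m and x of lamp_center in the frame of clip_home between -0.006 and 0.006 m and y of lamp_center in the frame of clip_home between -0.02 and 0.02 m and angle between the y axis of lamp_center and the y axis of clip_home, either way round below 0.06 rad and linear speed of lamp below 0.01 m/s and contact force between the fingers and lamp below 0.1 N); the robot touches nothing.
It fails at once if the rubber pads are pressed with more than 35 N (pushing on after the snap) (contact force between pads and lamp above 35 N).
It fails at once if another thing on the bench is moved more than 30 mm (distance of any of spray_can, solder_reel, multimeter, screwdriver, parts_tray, mug from where it was at the start of the episode above 0.03 m).
It also fails if it takes over 42 s, if anything falls off the work surface, if the arm or the gripper's body presses on something with over 40 N, if the wrist force passes 120 N, or if a joint passes its speed limit or range.

### The arm

A 7-joint arm with a two-finger parallel gripper is mounted at the origin on the work surface. World frame = base frame: x ahead of the robot, y to its left, z up, the work surface at z = 0. Lengths are in m, angles in degrees, forces in N, time in s.
With the tool pointing down it reaches from about 0.425 to 0.875 m from the base axis. Payload 4.7 kg.
Tool frame: the origin (TCP) lies midway between the tips of the shut fingers; the grasp point (between the pads) lies 19 mm behind it; z points along the fingers, y is the line along which they close (so a half turn about z gives the same grasp; the last joint's range is limited). The gripper opens to 87 mm and grips with 3 to 60 N. Pads are 19 mm wide; open, the fingers measure 117 mm over their backs; the gripper's body (75 mm by 190 mm) begins 51 mm behind the grasp point.
Start: joints at [64.979, 18.392, -4.016, 83.108, 1.295, 78.541, -3.26], TCP at [0.283, -0.585, 0.223] pointing down, gripper open.
Joint ranges: [-163.93, 163.93], [-17.29, 119.83], [-79.2, 71.16], [3.27, 140.29], [-89.18, 269.18], [5.43, 117.66], [-154.24, 154.24]. Speed limits (degrees/s): [147.25, 147.25, 180, 180, 180, 180, 180].

### API

Orientations are given as [roll, pitch, yaw] about the fixed x, y, z axes, in that order (R = Rz(yaw) Ry(pitch) Rx(roll)).
In Python, from cell import env, viewer, boxes_of, masks_of gives the robot as it stands. The module is installed in compiled form; this text tells all that it offers.
- The arm moves only by the tool apply_moves, never from a script. Its argument "moves" is a list of rows, each a list of 7 numbers: the shift along the tool's x, y, z scaled (see below), then the turn, a rotation vector about the tool's x, y, z scaled (see below), then the opening, from 0 (shut) to 1 (fully open). A call has 1 to 20 rows; each row is the pose to reach, as a shift and turn from the pose commanded when the call began, along the tool's axes at that moment; what a row does not reach only later rows make up. The controller multiplies each number of a shift by 0.2 m and each number of a turn by 1.5 rad. A row lasts 1/10 s, in which the tool goes at most 50 mm and 8.59 degrees, less where a joint would pass 70% of its speed; a pose out of reach is approached as far as the arm can. A call with a number of a shift or a turn outside -1 to 1 is refused whole. A call with a gripper value outside its range is refused whole. The fingers move at their own pace and stop on an object; "grip_force" is the grip in N (left out, the last holds). Time passes only in rows, so rows that repeat a pose let the fingers close. It gives the time, the measured TCP pose, the force, the opening and the grip force at its end, in the units of the state.
- env.get_obs(): the state, without advancing time (a new reading comes with each control period).
- viewer.read_camera(name): name is "scene" or "top"; returns the picture (480x640x3 uint8, red, green, blue); there is no depth.
- viewer.get_calibration(name): a dict with "fov_y" (degrees; the focal length in pixels is half the picture's height over the tangent of half this angle, whatever the lens; pixels are square), "cx", "cy" (the principal point, pixels), "position" and "orientation" of the camera in the world. Camera axes: x right, y up, looking along -z (the intrinsics and any distortion apply to the point x, -y, -z); pixel columns grow to the right and rows downward; lengths in m; the calibration is good to about 2 mm. A picture is of the moment at which its call begins. get_calibration takes no time and is no camera call.
- env.sign_off(): hands the job in; it is judged then, once.
Trained networks look in the newest picture that a camera, given by its name, has taken for a name from the list of things; names that differ only in an ending like _2 or _b are one class to them, and where a whole thing is asked for, a point or a joint stands for the part that bears it (a point fixed in the world has none). Each returns a list of dicts, best first, with "conf" (0 to 1); they miss things now and then, are a little off and sometimes report something else, mostly with a low value. They report only what shows in the picture. A call takes as long as a camera call. They do not tell look-alikes from the thing itself.
- boxes_of(camera, target): "location" ([column, row] in pixels, amid what is visible of it).
- masks_of(camera, target): "pixels" (480x640 bool, what is visible of it) and "location" ([column, row] in pixels, amid what is visible of it).
The state is a dict: "time_s": time; "qpos": joint angles; "joint_velocities": joint speeds; "effort": joint torques, N m; "tool_pos": TCP position; "tool_rot": TCP orientation; "force": force on the tool from outside, world axes, zero at the start; "wrist_torque": the same for the moment, N m; "grip_width": finger opening in m; "grasp_force": force on a finger pad.
Only numpy, scipy, OpenCV 4.12 (cv2) and the standard library are available. Lean on these libraries where they do the work, as an engineer would, in place of code of your own. Each camera call takes 0.05 s, during which the arm holds its last target. There are 200 camera calls.

## Working session

There is one attempt and no reset: what is moved stays moved. The work goes in short steps, Python scripts to look and compute and a tool call to move; the robot and the scene stay as the last step left them, time stands still between calls to the robot, and variables do not carry over. Pictures are saved under pics/ and viewed, at most 10 in all, crops included, and the job is handed in when it is done.

Besides the shell and the picture viewer there is one more tool, called as name(argument=value, ...), one argument or row to a line, values as JSON. apply_moves: Moves the arm, as the interface text tells. Shifts and turns lie within -1 to 1; 1 stands for 0.2 m of shift or 1.5 rad of turn. Its arguments: {"type":"object","properties":{"moves":{"type":"array","items":{"type":"array","items":{"type":"number","minimum":-1,"maximum":1}}},"grip_force":{"type":"number"}},"required":["moves"]}

```bash
mkdir -p pics
python3 - <<'E'
from cell import env, viewer, boxes_of, masks_of
import cv2,numpy as np
for c in ("scene","top"):
    im=viewer.read_camera(c); cv2.imwrite(f"pics/{c}0.png",im[:,:,::-1])
    k=viewer.get_calibration(c); print(c,k)
    for t in ("lamp","rack","pads","jaw_hi_a","spray_can","solder_reel","multimeter","screwdriver","parts_tray","mug"):
        print(t,[(round(d["conf"],2),np.round(d["location"]).tolist()) for d in boxes_of(c,t)][:5])
o=env.get_obs(); print({k:np.round(v,3).tolist() for k,v in o.items()})
E
```

```text
scene {'fov_y': 50.53857070918292, 'cx': 318.6700839246817, 'cy': 237.9819133703475, 'position': array([1.24051425, 0.05143338, 1.25365699]), 'orientation': array([33.28608594, -0.76663292, 95.45391438])}
lamp [(0.93, [193.0, 242.0]), (0.79, [227.0, 199.0]), (0.58, [377.0, 216.0])]
rack [(0.92, [398.0, 301.0]), (0.61, [118.0, 289.0])]
pads [(0.21, [470.0, 243.0])]
jaw_hi_a [(0.6, [494.0, 304.0]), (0.59, [377.0, 288.0])]
spray_can [(0.8, [298.0, 225.0]), (0.2, [395.0, 302.0])]
solder_reel [(0.69, [284.0, 315.0])]
multimeter [(0.7, [202.0, 305.0])]
screwdriver [(0.62, [120.0, 286.0])]
parts_tray [(0.9, [470.0, 240.0])]
mug [(0.93, [494.0, 304.0])]
top {'fov_y': 42.09154399869111, 'cx': 315.0708812693156, 'cy': 238.729097571694, 'position': array([ 0.17609354, -0.01831106,  1.49423615]), 'orientation': array([ 12.27851519,  -0.22162097, -91.39401373])}
lamp [(0.8, [434.0, 309.0]), (0.79, [450.0, 243.0]), (0.75, [238.0, 308.0]), (0.31, [194.0, 203.0])]
rack [(0.7, [210.0, 191.0]), (0.41, [420.0, 167.0])]
pads [(0.56, [230.0, 188.0])]
jaw_hi_a [(0.58, [231.0, 177.0])]
spray_can [(0.68, [326.0, 169.0]), (0.58, [332.0, 260.0])]
solder_reel [(0.96, [325.0, 167.0]), (0.66, [331.0, 263.0]), (0.19, [458.0, 238.0])]
multimeter [(0.61, [421.0, 163.0])]
screwdriver [(0.84, [518.0, 178.0])]
parts_tray [(0.88, [122.0, 285.0])]
mug [(0.89, [109.0, 198.0])]
{'time_s': 1.1, 'qpos': [64.979, 18.391, -4.016, 83.108, 1.294, 78.539, -3.26], 'joint_velocities': [-0.041, -0.003, 0.072, 0.046, 0.109, -0.089, 0.129], 'effort': [0.001, -49.112, -0.403, -31.277, -0.064, 0.034, 0.0], 'tool_pos': [0.283, -0.585, 0.223], 'tool_rot': [179.994, 0.002, 25.829], 'force': [-0.325, 0.46, -0.277], 'wrist_torque': [0.016, 0.025, 0.028], 'grasp_force': 0.0, 'grip_width': 0.087}
```

View pics/scene0.png

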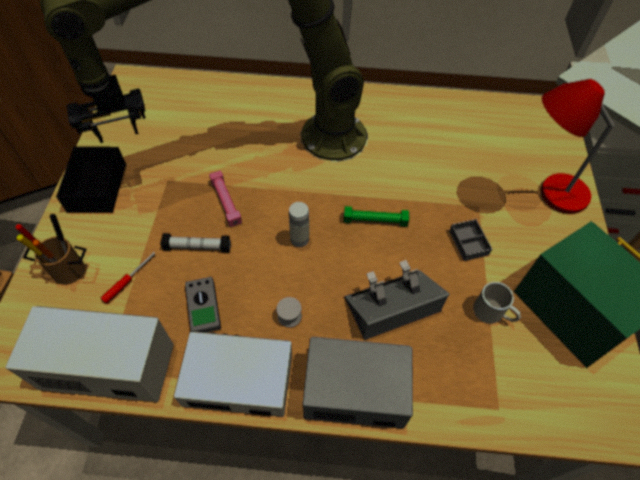

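View pics/top0.png

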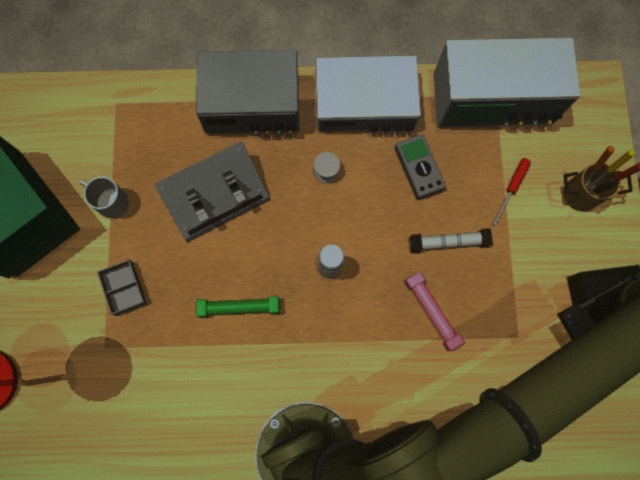

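The lamp (silver, black ends) is at scene (195,243) and top (450,241). The rack is at scene (397,302) and top (212,190), with two clips showing. Next come enlarged crops of both.

```bash
cat > h.py <<'E'
import numpy as np,cv2
from scipy.spatial.transform import Rotation as R
from cell import env, viewer, boxes_of, masks_of
def cam(c):
    k=viewer.get_calibration(c); f=240/np.tan(np.radians(k["fov_y"]/2))
    return f,k["cx"],k["cy"],np.array(k["position"]),R.from_euler("xyz",k["orientation"],degrees=True).as_matrix()
def ray(c,p):
    f,cx,cy,P,M=cam(c); d=M@np.array([(p[0]-cx)/f,-(p[1]-cy)/f,-1]); return P,d/np.linalg.norm(d)
def proj(c,X):
    f,cx,cy,P,M=cam(c); q=(np.atleast_2d(X)-P)@M; return np.c_[cx+f*q[:,0]/-q[:,2], cy-f*q[:,1]/-q[:,2]]
def tri(ps,pt):
    A=np.zeros((3,3));b=np.zeros(3);L=[]
    for c,p in (("scene",ps),("top",pt)):
        P,d=ray(c,p);m=np.eye(3)-np.outer(d,d);A+=m;b+=m@P;L.append((P,m))
    X=np.linalg.solve(A,b); return X,[float(np.linalg.norm(m@(X-P))) for P,m in L]
def onz(c,p,z):
    P,d=ray(c,p); return P+d*(z-P[2])/d[2]
def crop(im,x,y,w=120,h=90,s=10/3):
    return cv2.resize(im[y:y+h,x:x+w],None,fx=s,fy=s,interpolation=cv2.INTER_CUBIC)
E
python3 - <<'E'
from h import *
s=viewer.read_camera("scene");t=viewer.read_camera("top")
m=np.vstack([np.hstack([crop(s,340,250),crop(t,152,145)]),np.hstack([crop(s,135,200),crop(t,390,195)])])
cv2.imwrite("pics/m.png",m[:,:,::-1])
for c,n in (("scene",0),("top",0)):
  for tg in("lamp","rack"):
    for d in masks_of(c,tg)[:3]:
        M=d["pixels"]; p=np.argwhere(M)[:,::-1].astype(np.float32)
        if len(p)<5: continue
        r=cv2.minAreaRect(p); print(c,tg,round(d["conf"],2),p.mean(0),r)
print("tcp",proj("scene",[.283,-.585,.223]),proj("top",[.283,-.585,.223]))
E
```

```text
scene lamp 0.9 [375.47647 215.79703] ((375.1617431640625, 215.98190307617188), (66.11947631835938, 17.243131637573242), 3.066485643386841)
scene lamp 0.87 [225.41643 198.97694] ((225.3965606689453, 197.74139404296875), (57.75124740600586, 15.041321754455566), 68.19859313964844)
scene lamp 0.85 [195.84296 242.34758] ((195.00250244140625, 242.95013427734375), (70.01254272460938, 17.17854118347168), 2.862405300140381)
scene rack 0.76 [395.1034  301.11362] ((396.39154052734375, 294.56243896484375), (61.878353118896484, 98.08822631835938), 68.80594635009766)
top lamp 0.95 [434.331   311.93768] ((434.3642272949219, 311.0846252441406), (84.4883041381836, 19.925437927246094), 58.079124450683594)
top lamp 0.84 [236.45285 306.28207] ((237.9859619140625, 306.9867248535156), (18.157569885253906, 84.21497344970703), 88.4306411743164)
top lamp 0.65 [451.15164 240.17398] ((450.88592529296875, 239.97120666503906), (19.2449893951416, 83.99031829833984), 85.73210906982422)
top rack 0.84 [212.90851 191.30124] ((212.6000213623047, 191.70004272460938), (67.08203887939453, 97.93977355957031), 63.43495178222656)
top rack 0.2 [420.09808 166.39839] ((420.2053527832031, 166.12770080566406), (62.42436981201172, 33.24610137939453), 66.57130432128906)
tcp [[118.3276208  135.06864282]] [[589.62363197 313.82947673]]
```

View pics/m.png

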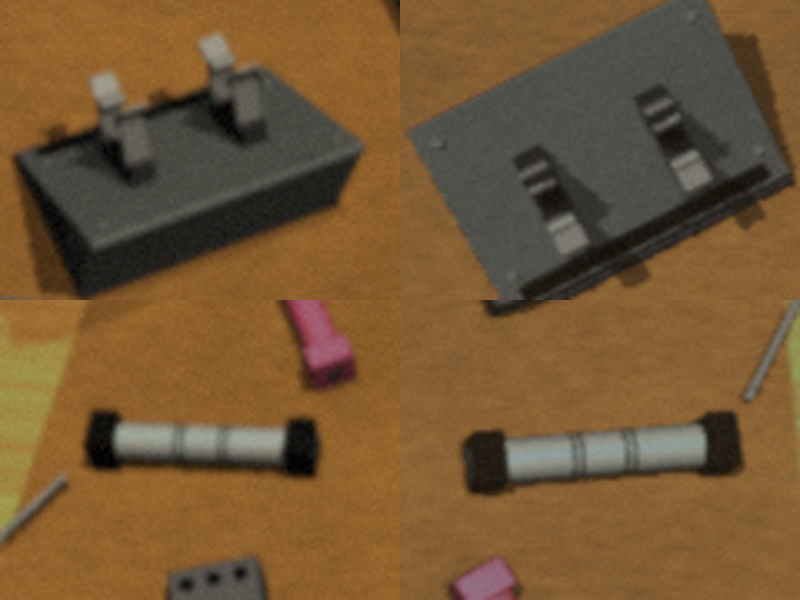

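The crops show both lamp barrel ends clearly, and both clips with an upper and a lower jaw on the board. I'll take larger rack crops to pick features.

Run:
```python
from h import *
for c,x,y in(("scene",340,255),("top",150,140)):
    im=np.mean([viewer.read_camera(c) for _ in range(4)],0)
    im=np.clip(im*1.5,0,255).astype(np.uint8)
    m=crop(im,x,y,113,100 if c=="top" else 85,7)
    for i in range(0,113,10): cv2.line(m,(i*7,0),(i*7,8),(255,255,0)); cv2.line(m,(0,i*7),(8,i*7),(255,255,0))
    cv2.imwrite(f"pics/r_{c}.png",m[:598,:798,::-1])
L=tri((169.4,242),(481.5,239)),tri((221,243.4),(421.5,242.3))
print(L); a,b=L[0][0],L[1][0]; print((a+b)/2,np.linalg.norm(a-b),np.degrees(np.arctan2(*(b-a)[[0,1]])))
```

```text
((array([ 0.48773368, -0.43640121,  0.01477116]), [0.00025658779475172484, 0.0002565877947518286]), (array([ 0.48131439, -0.28732041,  0.02170102]), [0.0011856951275835694, 0.001185695127583665]))
[ 0.48452404 -0.36186081  0.01823609] 0.1493797703995827 -2.4655835463857763
```

View pics/r_scene.png

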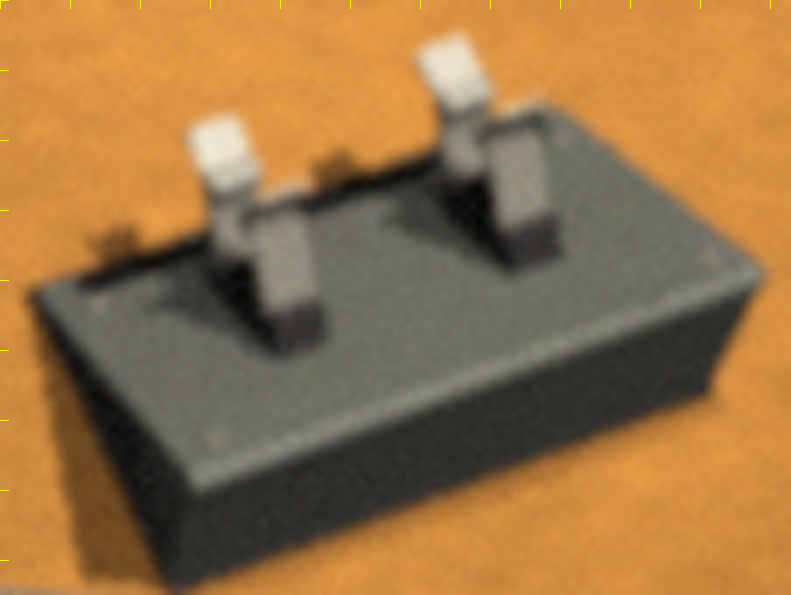

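View pics/r_top.png

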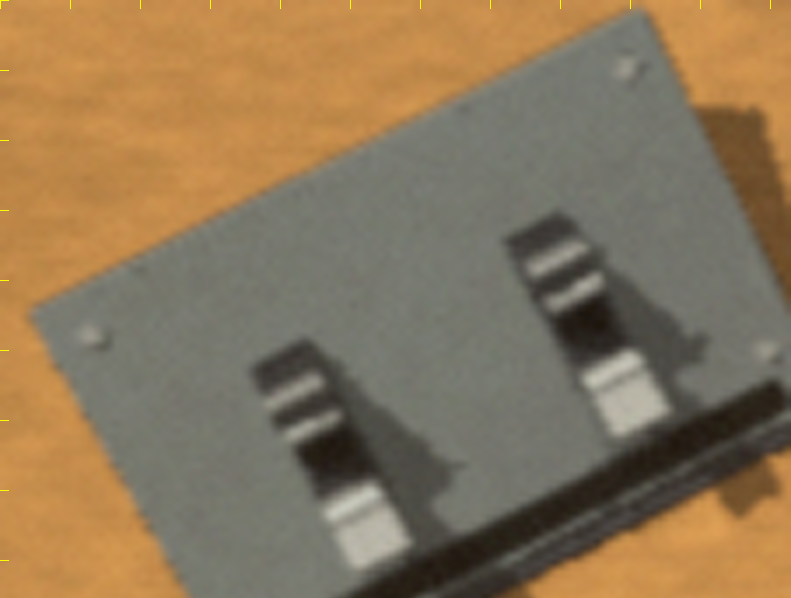

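```bash
cat > fit.py <<'E'
from h import *
from scipy.optimize import least_squares
S=lambda u,v:(340+(u+.5)/7-.5,255+(v+.5)/7-.5)
T=lambda u,v:(150+(u+.5)/7-.5,140+(v+.5)/7-.5)
def frame(p):
    th=np.radians(35);c,s=np.cos(p[3]),np.sin(p[3])
    return np.array([[np.cos(th)*c,np.cos(th)*s,np.sin(th)],[-s,c,0],[-np.sin(th)*c,-np.sin(th)*s,np.cos(th)]])
# p: x y z yaw xhi xsh ysc xsl xf zf
def pts(p):
    xh,xsh,ys,xsl,xf,zf=p[4:]
    return [("scene",(xh,-.115,-.04),S(198,488)),("scene",(xh,.115,-.04),S(763,277)),("top",(xh,.115,-.04),T(32,312)),("top",(xh,-.115,-.04),T(644,8)),
    ("scene",(xsh,-ys,-.04),S(215,437)),("scene",(xsh,ys,-.04),S(712,254)),("top",(xsh,ys,-.04),T(93,337)),("top",(xsh,-ys,-.04),T(628,68)),
    ("scene",(xsl,-ys,-.04),S(99,300)),("top",(xsl,-ys,-.04),T(767,351)),
    ("scene",(xf,-.048,zf),S(212,121)),("scene",(xf,.048,zf),S(440,43)),("top",(xf,-.048,zf),T(644,424)),("top",(xf,.048,zf),T(386,557))]
def res(p):
    F=frame(p);return np.concatenate([(proj(c,p[:3]+np.array(q)@F)[0]-m) for c,q,m in pts(p)])
if __name__=="__main__":
    r=least_squares(res,[.6,.25,.09,.3,.06,.05,.1,-.05,-.02,.03]);p=r.x
    print(np.round(p,4),np.degrees(p[3]));print(np.round(r.fun.reshape(-1,2),1).tolist())
    F=frame(p);np.save("rack.npy",p)
    for nm,q in (("upflare-y",(-p[8],-.048,p[9])),("upflare+y",(-p[8],.048,p[9])),("lowlip-y",(-.011,-.048,.013)),("uplip-y",(.011,-.048,.013)),("home",(0,0,0))):
        X=p[:3]+np.array(q)@F; s=proj("scene",X)[0];t=proj("top",X)[0]
        print(nm,np.round(X,3),"scene7",np.round((s-[340,255]+.5)*7),"top7",np.round((t-[150,140]+.5)*7))
E
python3 fit.py
```

```text
[ 0.9911  0.4027  0.4029  0.4707 -0.4683 -0.4859  0.0999 -0.5978 -0.5773
  0.0315] 26.96837196746592
[[-0.6, -1.1], [1.0, -1.3], [-0.7, 0.1], [0.1, -0.6], [-0.3, 0.8], [-0.5, 1.0], [0.2, 0.1], [-0.1, 0.2], [-0.4, 0.9], [0.0, 0.3], [-0.1, 0.1], [0.2, -0.1], [-0.0, 0.1], [-0.3, 0.1]]
upflare-y [1.418 0.566 0.76 ] scene7 [5766. 5488.] top7 [-1602. -3973.]
upflare+y [1.375 0.652 0.76 ] scene7 [6394. 4801.] top7 [-2012. -3821.]
lowlip-y [0.998 0.352 0.407] scene7 [1193. 1128.] top7 [ -239. -1300.]
uplip-y [1.014 0.361 0.42 ] scene7 [1255. 1189.] top7 [ -279. -1379.]
home [0.991 0.403 0.403] scene7 [1400. 1123.] top7 [ -413. -1264.]
```

```bash
cat > fit2.py <<'E'
from fit import *
for xf in(-.022,):
    for zfree in (1,0):
        f=lambda q:res(np.r_[q[:2],q[2] if zfree else .09,q[3:8],xf,q[8]])
        r=least_squares(f,[.6,.25,.09,.4,.06,.05,.1,-.05,.03]);q=r.x;p=np.r_[q[:2],q[2] if zfree else .09,q[3:8],xf,q[8]]
        print(zfree,np.round(p,4),np.degrees(p[3]),r.cost);print(np.round(r.fun.reshape(-1,2),1).tolist())
        F=frame(p)
        def show(nm,q):
            X=p[:3]+np.array(q)@F; s=proj("scene",X)[0];t=proj("top",X)[0]
            print(nm,np.round(X,3),"scene7",np.round((s-[340,255]+.5)*7),"top7",np.round((t-[150,140]+.5)*7))
        for x in (.011,.018,.022,.026): show(f"up z30 x{x}",(x,-.048,.03))
        show("uplip",(.011,-.048,.013)); show("uplip top",(.013,-.048,.016)); show("lowlip",(-.011,-.048,.013)); show("board x.02",(.02,-.048,-.04)); show("board x.03",(.03,-.048,-.04)); show("pad",(0,-.048,-.016))
E
python3 fit2.py
```

```text
1 [ 0.5857  0.1965  0.0844  0.4707  0.087   0.0694  0.0999 -0.0425 -0.022
  0.0315] 26.968372033726386 4.308598395044373
[[-0.6, -1.1], [1.0, -1.3], [-0.7, 0.1], [0.1, -0.6], [-0.3, 0.8], [-0.5, 1.0], [0.2, 0.1], [-0.1, 0.2], [-0.4, 0.9], [0.0, 0.3], [-0.1, 0.1], [0.2, -0.1], [-0.0, 0.1], [-0.3, 0.1]]
up z30 x0.011 [0.6   0.15  0.115] scene7 [248. 161.] top7 [600. 339.]
up z30 x0.018 [0.605 0.153 0.119] scene7 [256. 168.] top7 [591. 320.]
up z30 x0.022 [0.608 0.154 0.122] scene7 [261. 173.] top7 [585. 310.]
up z30 x0.026 [0.611 0.156 0.124] scene7 [265. 177.] top7 [580. 299.]
uplip [0.609 0.154 0.101] scene7 [255. 201.] top7 [592. 326.]
uplip top [0.609 0.154 0.105] scene7 [256. 196.] top7 [591. 323.]
lowlip [0.593 0.146 0.089] scene7 [231. 177.] top7 [621. 383.]
board x.02 [0.643 0.172 0.063] scene7 [288. 334.] top7 [556. 266.]
board x.03 [0.65  0.175 0.069] scene7 [299. 346.] top7 [543. 240.]
pad [0.616 0.158 0.071] scene7 [255. 256.] top7 [593. 333.]Traceback (most recent call last):
  File "fit2.py", line 5, in <module>
    r=least_squares(f,[.6,.25,.09,.4,.06,.05,.1,-.05,.03]);q
[... 1518 characters left out ...]
^^^^^^^^
  File "fit2.py", line 4, in <lambda>
    f=lambda q:res(np.r_[q[:2],q[2] if zfree else .09,q[3:8],xf,q[8]])
               ~~~^^^^^^^^^^^^^^^^^^^^^^^^^^^^^^^^^^^^^^^^^^^^^^^^^^^^
  File "fit.py", line 16, in res
    F=frame(p);return np.concatenate([(proj(c,p[:3]+np.array(q)@F)[0]-m) for c,q,m in pts(p)])
                                       ~~~~^^^^^^^^^^^^^^^^^^^^^^^
  File "h.py", line 10, in proj
    f,cx,cy,P,M=cam(c); q=(np.atleast_2d(X)-P)@M; return np.c_[cx+f*q[:,0]/-q[:,2], cy-f*q[:,1]/-q[:,2]]
                ~~~^^^
  File "h.py", line 5, in cam
    k=viewer.get_calibration(c); f=240/np.tan(np.radians(k["fov_y"]/2))
ValueError: time passes only in moves, steps and waits
```

```bash
sed -i 's/^def cam(c):/import functools\n@functools.cache\ndef cam(c):/' h.py
cat >> h.py <<'E'
def rel(P0,R0,P,Rt):
    return np.round(np.r_[R0.T@(np.array(P)-P0)/.2, R.from_matrix(R0.T@Rt).as_rotvec()/1.5],4)
def E(r,p,y): return R.from_euler("xyz",[r,p,y],degrees=True).as_matrix()
def now():
    o=env.get_obs(); return o["tool_pos"],E(*o["tool_rot"]),o
E
python3 - <<'E'
import fit
from fit import *
from h import E as EU
base=fit.pts
def pts(p):
    return base(p)+[("top",(-p[8],-.048,p[9]),T(555,257)),("top",(-p[8],.048,p[9]),T(296,391)),("scene",(-p[8],-.048,p[9]),S(280,192)),
     ("scene",(-p[8],.048,p[9]),S(522,108))]
fit.pts=pts
r=least_squares(fit.res,[.593,.2,.09,.47,.077,.06,.1,-.05,-.032,.0315]);p=r.x;np.save("rack.npy",p)
print(np.round(p,4),np.degrees(p[3]));print(np.round(r.fun.reshape(-1,2),1).tolist())
P,R0,o=now(); Rt=EU(180,0,92.4)
print(rel(P,R0,(.4845,-.362,.15),Rt)); print(P)
for n,s,t in(("can",(298,225),(331,262)),("reel",(288,312),(327,168)),("mug",(494,302),(103,196)),("tray",(470,240),(122,287))): print(n,tri(s,t))
E
```

```text
[ 0.5929  0.2001  0.0901  0.4709  0.0771  0.0595  0.0999 -0.0524 -0.0321
  0.0312] 26.9803038830359
[[-0.6, -1.1], [1.0, -1.3], [-0.6, 0.1], [0.1, -0.7], [-0.3, 0.8], [-0.6, 1.0], [0.2, 0.1], [-0.1, 0.2], [-0.4, 0.9], [0.1, 0.3], [-0.2, 0.2], [0.2, -0.0], [0.0, 0.1], [-0.3, 0.1], [0.5, -0.0], [-0.4, 0.1], [0.3, -0.1], [-0.0, -0.1]]
[ 1.3922e+00 -5.6560e-01  3.6280e-01  0.0000e+00  1.0000e-04 -7.7460e-01]
[ 0.28315832 -0.58511859  0.22258832]
can (array([ 0.4294028 , -0.0678141 ,  0.07259793]), [0.0009705073148212677, 0.0009705073148212281])
reel (array([ 0.67505872, -0.06658215,  0.02158602]), [0.0008704057853628234, 0.0008704057853628197])
mug (array([0.60603274, 0.47162041, 0.05298883]), [0.002439505191347976, 0.0024395051913480106])
tray (array([0.39080028, 0.43093039, 0.01550371]), [8.220238304769396e-05, 8.220238304760303e-05])
```

apply_moves(
  moves=[
    [0.9,-0.37,0.2,0,0,-0.775,1],
    [0.9,-0.37,0.2,0,0,-0.775,1],
    [0.9,-0.37,0.2,0,0,-0.775,1],
    [0.9,-0.37,0.2,0,0,-0.775,1],
    [0.9,-0.37,0.2,0,0,-0.775,1],
    [0.9,-0.37,0.2,0,0,-0.775,1],
    [0.9,-0.37,0.2,0,0,-0.775,1],
    [0.9,-0.37,0.2,0,0,-0.775,1],
    [0.9,-0.37,0.2,0,0,-0.775,1],
    [0.9,-0.37,0.2,0,0,-0.775,1],
  ],
)

```text
time_s: 2.8
tool_pos: [0.4129, -0.4401, 0.1826]
tool_rot: [180.0, 0.0, 92.3]
force: [-0.1, -0.6, 0.5]
grip_width: 0.0868
grasp_force: 0.0
```

```bash
python3 -c "
from h import *
P,R0,o=now();print(P,o['tool_rot'],o['qpos'],o['time_s']);Rt=E(180,0,92.4)
print(rel(P,R0,(.4845,-.362,.1),Rt))"
```

```text
[ 0.41287425 -0.44013894  0.18259295] [1.79997764e+02 6.38859228e-03 9.22679112e+01] [ 59.36353683  14.95396177 -17.83612721  92.71035206   4.74212312
  73.07311642  42.97979272] 2.8
[ 3.763e-01  3.733e-01  4.129e-01  0.000e+00  1.000e-04 -1.500e-03]
```

apply_moves(
  moves=[
    [0.376,0.373,0.3,0,0,-0.001,1],
    [0.376,0.373,0.4,0,0,-0.001,1],
    [0.376,0.373,0.4,0,0,-0.001,1],
    [0.376,0.373,0.4,0,0,-0.001,1],
    [0.376,0.373,0.5,0,0,-0.001,1],
    [0.376,0.373,0.6,0,0,-0.001,1],
    [0.376,0.373,0.7,0,0,-0.001,1],
    [0.376,0.373,0.78,0,0,-0.001,1],
    [0.376,0.373,0.84,0,0,-0.001,1],
    [0.376,0.373,0.88,0,0,-0.001,1],
    [0.376,0.373,0.88,0,0,-0.001,1],
  ],
)

```text
time_s: 3.9
tool_pos: [0.4837, -0.3616, 0.0057]
tool_rot: [-179.9, -0.1, 92.5]
force: [-0.4, 0.4, -0.4]
grip_width: 0.0874
grasp_force: 0.0
```

apply_moves(
  moves=[
    [0,0,0,0,0,0,0],
    [0,0,0,0,0,0,0],
    [0,0,0,0,0,0,0],
    [0,0,0,0,0,0,0],
    [0,0,0,0,0,0,0],
    [0,0,0,0,0,0,0],
    [0,0,0,0,0,0,0],
    [0,0,0,0,0,0,0],
  ],
  grip_force=50,
)

```text
time_s: 4.7
tool_pos: [0.4845, -0.3618, 0.0066]
tool_rot: [180.0, 0.0, 92.5]
force: [0.4, -0.5, 0.0]
grip_width: 0.0313
grasp_force: 46.0
```

apply_moves(
  moves=[
    [0,0,-0.1,0,0,0,0],
    [0,0,-0.3,0,0,0,0],
    [0,0,-0.5,0,0,0,0],
    [0,0,-0.7,0,0,0,0],
    [0,0,-0.9,0,0,0,0],
    [0,0,-1,0,0,0,0],
    [0,0,-1,0,0,0,0],
  ],
)

```text
time_s: 5.4
tool_pos: [0.4859, -0.3627, 0.2099]
tool_rot: [179.7, 0.2, 92.5]
force: [0.5, -1.3, -3.6]
grip_width: 0.0309
grasp_force: 50.0
```

Run:
```python
from h import *
im=[viewer.read_camera(c) for c in("scene","top")]
P,R0,o=now();print(P,o['tool_rot'],o['grip_width'],o['force'])
g=P-R0[:,2]*.019
out=[]
for c,i in zip(("scene","top"),im):
    u=proj(c,g)[0]; print(c,u); x,y=(u-[60,60]).astype(int); out.append(crop(i,max(x,0),max(y,0),120,120,10/3))
cv2.imwrite("pics/lift.png",np.hstack(out)[:,:,::-1])
```

```text
[ 0.4836405  -0.36137838  0.20519001] [-1.79914530e+02 -5.45461491e-02  9.25224593e+01] 0.030883959078757506 [-0.91621217  0.65221133 -3.37976067]
scene [179.81894888 198.55807664]
top [472.54242886 220.51380981]
```

View pics/lift.png

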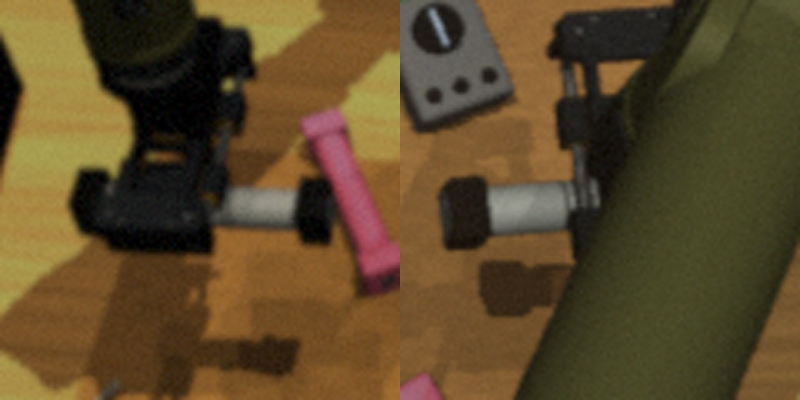

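```bash
cat >> h.py <<'E'
def goal(h,dx=0,d=.0143,ys=0,xs=0):
    p=np.load("rack.npy"); import fit; F=fit.frame(p); Rt=np.c_[F[1],F[0],-F[2]]
    return p[:3]+F[2]*h+F[0]*xs+F[1]*ys-Rt@np.array([dx,0,-d]),Rt
E
python3 - <<'E'
from h import *
P,R0,o=now()
X,e=tri((210,201),(438.4,223)); print(X,e,R0.T@(X-P))
G,Rt=goal(.06);print(G,R.from_matrix(Rt).as_euler("xyz",degrees=True))
print(rel(P,R0,G+[0,0,.06],Rt),rel(P,R0,(.51,-.17,.26),R0))
E
```

```text
[ 0.48044223 -0.28756236  0.22052236] [0.0025055243733506467, 0.002505524373350643] [ 7.38998180e-02  3.07839548e-05 -1.52620672e-02]
[0.56958621 0.188188   0.12752868] [1.45000000e+02 1.27222187e-14 1.16980304e+02]
[ 2.7262  0.5504  0.0901 -0.4018  0.0861 -0.2759] [ 0.9504  0.1734 -0.2734  0.      0.      0.    ]
```

apply_moves(
  moves=[
    [0.15,0.03,-0.05,0,0,0,0],
    [0.35,0.07,-0.15,0,0,0,0],
    [0.55,0.1,-0.22,0,0,0,0],
    [0.75,0.14,-0.27,0,0,0,0],
    [0.95,0.17,-0.27,0,0,0,0],
  ],
)

```text
time_s: 6.0
tool_pos: [0.5096, -0.1687, 0.2593]
tool_rot: [-179.9, -0.0, 92.5]
force: [1.0, 0.2, -3.5]
grip_width: 0.0307
grasp_force: 50.0
```

apply_moves(
  moves=[
    [0.2,0.04,0,0,0,-0.02,0],
    [0.4,0.08,0,0,0,-0.06,0],
    [0.6,0.12,0,0,0,-0.12,0],
    [0.8,0.16,0,0,0,-0.18,0],
    [0.95,0.19,0,0,0,-0.23,0],
    [0.95,0.19,0,0,0,-0.28,0],
    [0.95,0.19,0,0,0,-0.28,0],
  ],
)

```text
time_s: 6.7
tool_pos: [0.5382, 0.022, 0.2579]
tool_rot: [-179.8, -0.1, 116.7]
force: [0.4, -0.2, -1.9]
grip_width: 0.0308
grasp_force: 50.0
```

```bash
python3 -c "
from h import *
P,R0,o=now();print(P,o['tool_rot'],o['qpos'],o['time_s'],o['grip_width'])
for h in(.09,.06):
  G,Rt=goal(h,.0015,.0147); print(G,rel(P,R0,G,Rt))"
```

```text
[0.53819537 0.02204566 0.25787914] [-1.79779718e+02 -1.32236631e-01  1.16748573e+02] [ 31.30094142   6.64532593 -39.20565443  94.60913333   4.19925127
  80.5093933   18.32124343] 6.7 0.030799287187974027
[0.5551367  0.17914867 0.15177558] [ 0.6621  0.4312  0.5304 -0.4098 -0.0007 -0.0031]
[0.57047119 0.18695535 0.12720101] [ 0.6622  0.5177  0.6529 -0.4098 -0.0007 -0.0031]
```

apply_moves(
  moves=[
    [0.2,0.1,0,-0.06,0,0,0],
    [0.4,0.2,0,-0.14,0,0,0],
    [0.6,0.35,0.1,-0.22,0,-0.003,0],
    [0.662,0.43,0.2,-0.3,-0.001,-0.003,0],
    [0.662,0.431,0.3,-0.36,-0.001,-0.003,0],
    [0.662,0.431,0.4,-0.41,-0.001,-0.003,0],
    [0.662,0.431,0.48,-0.41,-0.001,-0.003,0],
    [0.662,0.431,0.53,-0.41,-0.001,-0.003,0],
    [0.662,0.431,0.53,-0.41,-0.001,-0.003,0],
    [0.662,0.431,0.53,-0.41,-0.001,-0.003,0],
  ],
)

```text
time_s: 7.7
tool_pos: [0.558, 0.1779, 0.155]
tool_rot: [144.7, 0.1, 116.7]
force: [-0.4, 0.2, -1.6]
grip_width: 0.0311
grasp_force: 50.0
```

Run:
```python
from h import *
im=[viewer.read_camera(c) for c in("scene","top")]
P,R0,o=now();print(P,o['tool_rot'],o['qpos'],o['time_s'],o['force'])
for h in(.09,.04):
  G,Rt=goal(h,.0015,.0147); print(h,G,rel(P,R0,G,Rt))
out=[]
for c,i,(x,y) in zip(("scene","top"),im,((335,225),(150,130))):
    print(c,[np.round(proj(c,P+R0@np.array([.0015+s,0,-.0147]))[0],1).tolist() for s in(-.097,-.072,.072,.097)])
    i=np.clip(i*1.5,0,255).astype(np.uint8); out.append(crop(i,x,y,120,120,10/3))
cv2.imwrite("pics/pre.png",np.hstack(out)[:,:,::-1])
```

```text
[0.55848706 0.17813251 0.15587332] [144.66320655   0.17031106 116.77263252] [ 25.51546766  -9.02117564 -38.9658576  127.10288645 -27.61841908
  27.5086962   32.92555593] 7.8 [ 0.1979387  -0.0143083  -2.04374077]
0.09 [0.5551367  0.17914867 0.15177558] [ 0.0121 -0.0222  0.0094  0.0039  0.003  -0.0008]
0.04 [0.58069419 0.1921598  0.11081797] [ 0.0133 -0.0236  0.2594  0.0039  0.003  -0.0008]
scene [[352.7, 262.7], [361.9, 259.7], [413.6, 242.5], [422.3, 239.5]]
top [[259.8, 183.0], [249.7, 188.1], [191.1, 217.9], [180.8, 223.1]]
```

View pics/pre.png

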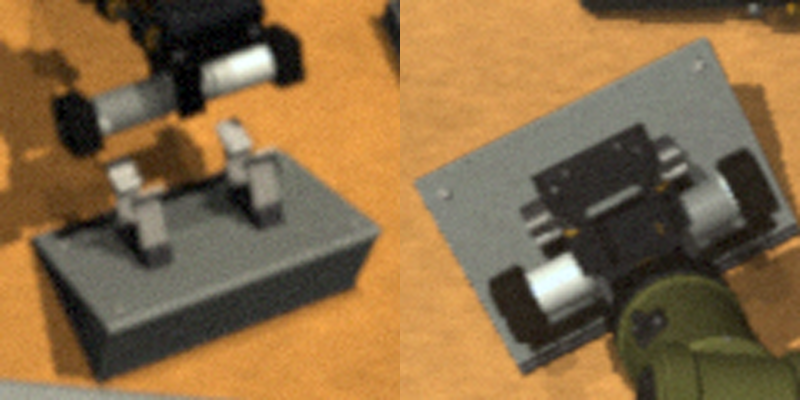

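apply_moves(
  moves=[
    [0,-0.022,0.06,0.004,0.003,-0.001,0],
    [0,-0.023,0.13,0.004,0.003,-0.001,0],
    [0,-0.023,0.2,0.004,0.003,-0.001,0],
    [0,-0.023,0.26,0.004,0.003,-0.001,0],
    [0,-0.023,0.26,0.004,0.003,-0.001,0],
    [0,-0.023,0.26,0.004,0.003,-0.001,0],
    [0,-0.023,0.26,0.004,0.003,-0.001,0],
  ],
)

```text
time_s: 8.5
tool_pos: [0.5813, 0.1896, 0.1104]
tool_rot: [145.0, 0.0, 117.0]
force: [0.1, 0.6, -3.5]
grip_width: 0.0308
grasp_force: 50.0
```

```bash
cat > st.py <<'E'
from h import *
P,R0,o=now(); print(P,o['tool_rot'],o['time_s'],o['grip_width']); 
G,Rt=goal(0,.004,.0147); e=Rt.T@(P-G); print("lamp slope x,y mm",e[1]*1e3,e[0]*1e3,"h",-e[2]*1e3,"F slope x,y,n",Rt.T@o['force']*[1,1,-1],"rotvec deg(tool)",np.degrees(R.from_matrix(Rt.T@R0).as_rotvec()))
E
python3 st.py
```

```text
[0.58134902 0.18959118 0.11042959] [1.45040491e+02 3.69005748e-02 1.16994972e+02] 8.5 0.030752499404090007
lamp slope x,y mm -0.699332436050198 -0.08614152700735615 h 40.01554778490007 F slope x,y,n [ 0.46182911 -1.75189088 -3.05393536] rotvec deg(tool) [ 0.04048639 -0.02182546 -0.03317323]
```

apply_moves(
  moves=[
    [0,0.003,0.03,0,0,0,0],
    [0,0.003,0.06,0,0,0,0],
    [0,0.003,0.07,0,0,0,0],
    [0,0.003,0.08,0,0,0,0],
    [0,0.003,0.08,0,0,0,0],
    [0,0.003,0.08,0,0,0,0],
  ],
)

```text
time_s: 9.1
tool_pos: [0.5892, 0.1931, 0.0971]
tool_rot: [145.2, 0.0, 116.9]
force: [-5.6, -3.3, 2.4]
grip_width: 0.0311
grasp_force: 49.9
```

```bash
python3 st.py
```

```text
[0.58918342 0.1931373  0.0970844 ] [1.45153026e+02 3.27530346e-02 1.16936992e+02] 9.1 0.03114944775786789
lamp slope x,y mm -1.3168594186325056 -0.48031483208992093 h 24.1564795497435 F slope x,y,n [-0.46277513 -3.91809683  5.68997532] rotvec deg(tool) [ 0.15303794 -0.05164981  0.01676127]
```

apply_moves(
  moves=[
    [0,-0.002,0.01,0,0,0,0],
    [0,-0.003,0.02,0,0,0,0],
    [0,-0.003,0.03,0,0,0,0],
    [0,-0.003,0.03,0,0,0,0],
  ],
)

```text
time_s: 9.5
tool_pos: [0.5923, 0.1944, 0.0921]
tool_rot: [145.1, 0.1, 116.9]
force: [-3.4, -2.1, -0.5]
grip_width: 0.0308
grasp_force: 49.9
```

```bash
python3 st.py
```

```text
[0.59229388 0.19438831 0.09211921] [1.45099351e+02 5.09750434e-02 1.16915316e+02] 9.5 0.03077342890672279
lamp slope x,y mm -1.429227257081685 -0.7766252852460684 h 18.17378343106203 F slope x,y,n [-0.35454434 -3.56769765  1.85090774] rotvec deg(tool) [ 0.09937979 -0.07901118  0.02406565]
```

apply_moves(
  moves=[
    [0,0,0.01,0,0,0,0],
    [0,0,0.02,0,0,0,0],
    [0,0,0.03,0,0,0,0],
    [0,0,0.04,0,0,0,0],
    [0,0,0.05,0,0,0,0],
    [0,0,0.05,0,0,0,0],
  ],
)

```text
time_s: 10.1
tool_pos: [0.5973, 0.1983, 0.0827]
tool_rot: [145.1, -0.0, 117.0]
force: [8.1, 3.0, -13.4]
grip_width: 0.0307
grasp_force: 49.9
```

```bash
python3 st.py
```

```text
[0.59726772 0.19828818 0.08265078] [ 1.45095694e+02 -4.33159985e-02  1.17018177e+02] 10.1 0.030740039175728807
lamp slope x,y mm -1.779873786913262 0.442236325754801 h 6.860486171736872 F slope x,y,n [ -1.00453285  -0.70173274 -15.91273732] rotvec deg(tool) [ 0.09570865  0.05720041 -0.00622667]
```

apply_moves(
  moves=[
    [0,0,0.008,0,0,0,0],
    [0,0,0.016,0,0,0,0],
    [0,0,0.022,0,0,0,0],
    [0,0,0.022,0,0,0,0],
  ],
)

```text
time_s: 10.5
tool_pos: [0.5994, 0.1995, 0.0793]
tool_rot: [145.1, -0.0, 117.0]
force: [5.2, 2.5, -10.3]
grip_width: 0.0305
grasp_force: 49.9
```

```bash
python3 st.py
```

```text
[0.59936852 0.1995116  0.07928961] [ 1.45111389e+02 -2.18864525e-02  1.17043566e+02] 10.5 0.030450672073972056
lamp slope x,y mm -1.7195135177227427 0.5794009242497724 h 2.714990158779517 F slope x,y,n [ -0.13944721  -1.20117902 -11.76326746] rotvec deg(tool) [ 0.11140073  0.05417599 -0.0393207 ]
```

apply_moves(
  moves=[
    [0,0,0.005,0,0,0,0],
    [0,0,0.01,0,0,0,0],
    [0,0,0.01,0,0,0,0],
  ],
)

```text
time_s: 10.8
tool_pos: [0.6003, 0.1999, 0.0781]
tool_rot: [145.1, 0.0, 117.0]
force: [-1.9, 0.5, -1.0]
grip_width: 0.0305
grasp_force: 49.9
```

```bash
python3 st.py
```

```text
[0.60032605 0.19985304 0.07807904] [1.45115164e+02 1.70360919e-02 1.17041985e+02] 10.8 0.030542879232773202
lamp slope x,y mm -1.587984664819218 0.4492668100985648 h 1.1450556418990419 F slope x,y,n [ 1.30306042 -1.80946931 -0.00334943] rotvec deg(tool) [ 0.11515437  0.0213628  -0.06031883]
```

Pads are in contact and the lamp is home. Now I'll release.

apply_moves(
  moves=[
    [0,0,0,0,0,0,0.7],
    [0,0,0,0,0,0,0.7],
    [0,0,0,0,0,0,0.7],
    [0,0,0,0,0,0,0.7],
    [0,0,0,0,0,0,0.7],
    [0,0,0,0,0,0,0.7],
  ],
)

```text
time_s: 11.4
tool_pos: [0.6006, 0.1997, 0.0781]
tool_rot: [145.1, 0.0, 117.0]
force: [-0.5, -0.5, 0.8]
grip_width: 0.0599
grasp_force: 0.0
```

apply_moves(
  moves=[
    [0,0,-0.05,0,0,0,0.7],
    [0,0,-0.12,0,0,0,0.7],
    [0,0,-0.25,0,0,0,0.7],
    [0,0,-0.4,0,0,0,0.7],
    [0,0,-0.55,0,0,0,0.7],
    [0,0,-0.7,0,0,0,0.7],
    [0,0,-0.7,0,0,0,0.7],
    [0,0,-0.7,0,0,0,0.7],
    [0,0,-0.7,0,0,0,0.7],
  ],
)

```text
time_s: 12.3
tool_pos: [0.5289, 0.1637, 0.1925]
tool_rot: [145.1, 0.0, 117.1]
force: [-0.6, -0.2, -0.3]
grip_width: 0.0612
grasp_force: 0.0
```

Run:
```python
from h import *
im=[viewer.read_camera(c) for c in("scene","top")]
import st
p=np.load("rack.npy");import fit;F=fit.frame(p);out=[]
for c,i,(x,y) in zip(("scene","top"),im,((335,235),(150,130))):
    print(c,[np.round((proj(c,p[:3]+F[1]*s)[0]-[x,y]+.5)*10/3).tolist() for s in(-.097,-.072,.072,.097)])
    i=np.clip(i*1.5,0,255).astype(np.uint8); out.append(crop(i,x,y,120,120,10/3))
cv2.imwrite("pics/end.png",np.hstack(out)[:,:,::-1])
```

```text
[0.52876548 0.16374438 0.19240985] [1.45128468e+02 3.75745332e-02 1.17071939e+02] 12.4 0.06114309102864673
lamp slope x,y mm -1.6688609750721233 0.7364802921032536 h 140.7738385318523 F slope x,y,n [9.61753024e-01 3.31889545e-01 5.56068989e-04] rotvec deg(tool) [ 0.12843803  0.02167233 -0.09663956]
scene [[82.0, 197.0], [112.0, 186.0], [278.0, 128.0], [306.0, 118.0]]
top [[342.0, 154.0], [310.0, 170.0], [126.0, 264.0], [94.0, 280.0]]
```

View pics/end.png

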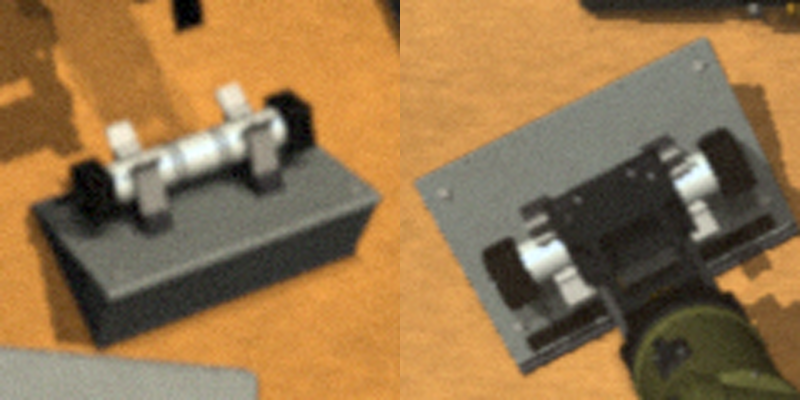

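The lamp sits inside both clips. Its barrel ends, near (114,186) and (280,126) in the scene crop, match the predicted home pose, and the fingers are clear.

```bash
python3 -c "
from cell import env; print(env.sign_off())"
```

```text
the job is handed in; nothing more can be done
None
```

The lamp is snapped into both clips and released with the gripper clear, and I handed the job in at about 12.4 s; the final pictures show it at the home pose, and the sign-off returned no verdict.

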